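# Start a self-tapping transformer screw with a nut driver

### The arm

A 7-joint arm with a two-finger parallel gripper is mounted at the origin on the work surface. World frame = base frame: x ahead of the robot, y to its left, z up, the work surface at z = 0. Lengths are in m, angles in rad, forces in N, time in s.
With the tool pointing down it reaches from about 0.35 to 0.9 m from the base axis. Payload 8.1 kg.
Tool frame: the origin (TCP) lies between the finger pads; the fingertips stand ahead of it and the grasp point (between the pads) is the TCP (arm.nose_length is the z of the fingertips in the tool frame, in m); z points along the fingers, y is the line along which they close (so a half turn about z gives the same grasp; the last joint's range is limited). The gripper opens to 92 mm and grips with 3 to 60 N. Pads are 19 mm wide; open, the fingers measure 130 mm over their backs; the gripper's body (75 mm by 190 mm) begins 47 mm behind the grasp point.
Start: joints at [-1.339, 0.434, 0.025, 1.573, -0.012, 1.134, -0.075], TCP at [0.205, 0.59, 0.208] pointing down, gripper open.
Joint ranges: [-2.62, 2.62], [-0.44, 2.09], [-1.27, 1.32], [0.08, 2.57], [-1.32, 4.46], [0.12, 2], [-2.74, 2.74]. Speed limits (rad/s): [2.22, 2.22, 3.01, 3.01, 3.14, 3.14, 3.14].

### API

Orientations are given as a rotation vector (axis times angle).
In Python, from cell import sensors, optics, arm gives the robot as it stands.
- The arm moves only by the tool arm_command, never from a script. Its argument "deltas" is one flat list of numbers, 7 for each row, row after row: the turn, a rotation vector about the world's x, y, z as a fraction of full scale, then the shift along the world's x, y, z as a fraction of full scale, then the finger opening in mm, from 0 to 91.8. In form: [wx, wy, wz, dx, dy, dz, fingers, wx, wy, wz, dx, dy, dz, fingers, ...]. A call has 1 to 20 rows; each row is the pose to reach, as a shift and turn from the pose commanded when the call began; what a row does not reach only later rows make up. Full scale, the value 1, is 1 m for a shift and 90 degrees for a turn. A row lasts 1/10 s, in which the tool goes at most 50 mm and 8.59 degrees, less where a joint would pass 70% of its speed; a pose out of reach is approached as far as the arm can. A call with a number of a shift or a turn outside -1 to 1 is refused whole. A call with a gripper value outside its range is refused whole. The fingers move at their own pace and stop on an object; "force" is the grip in N (left out, the last holds). Time passes only in rows, so rows that repeat a pose let the fingers close. It gives the time, the measured TCP pose, the force, the opening and the grip force at its end, in the units of the state.
- sensors.observe(): the state, without advancing time (a new reading comes with each control period).
- optics.get_image(name): name is "scene" or "top" or "wrist"; returns the picture (384x512x3 uint8, blue, green, red); there is no depth.
- optics.calibration(name): a dict with "camera_matrix" (3x3 intrinsics, pixels), "rvec" (rotation vector, rad) and "tvec" (3), from world to camera coordinates, as OpenCV has them. Camera axes: x right, y down, z forward; pixel columns grow to the right and rows downward; lengths in m; the calibration is good to about 2 mm. A picture is of the moment at which its call begins: read the wrist's pose just before it. calibration takes no time and is no camera call; for the wrist camera it gives the pose at the moment of the call.
- arm.sign_off(): hands the job in; it is judged then, once.
The state is a dict: "clock": time; "joints": joint angles; "dq": joint speeds; "joint_efforts": joint torques, N m; "position": TCP position; "ee_rot": TCP orientation; "force": force on the tool from outside, world axes, zero at the start; "ft_torque": the same for the moment, N m; "width": opening from 0.0 (shut) to 1.0 (fully open); "gripper_force": force on a finger pad.
Only numpy, scipy, OpenCV 4.12 (cv2) and the standard library are available. Lean on these libraries where they do the work, as an engineer would, in place of code of your own. Each camera call takes 0.05 s, during which the arm holds its last target. There are 200 camera calls.

### The job

In the open power supply one of the transformer's screws is only standing in its hole. Take the nut driver (the thick stubby one) from the rack, fit it over that screw's head and, pressing firmly but not so hard that the plastic post cracks, turn it clockwise until the screw has cut one full turn of thread, so that the electric screwdriver can run it home later; do not let it spin idle in the hole and do not touch it with the fingers. Then put the nut driver back upright, all the way down, in the rack hole it came from, and leave everything else where it is.

Things in the scene. Friction and masses are not known exactly. Their poses are not given: they have to be found in the camera images.
- driver_grip (a point): Centre of the handle of the nut driver, the stubby tool with the thickest handle of the three in the rack: black round handle 32 mm across, 70 mm long; this point is half-way up it, 35 mm below its top and 91 mm above the socket's mouth. About 0.12 kg. z is the tool's axis, up to the handle's top.
- driver: The nut driver; origin at the centre of its steel socket's open lower end, z up the axis. Socket 20 mm across, inside a hexagon 13.7 mm over flats, 7 mm deep, its mouth flared to 16.8 mm, two flats facing +x and -x. The handle's flat underside, 56 mm above, rests on the rack's top. It stands by itself on the screw's head when let go there.
- screw_head (a point): Centre of the flat top of the standing screw: steel hexagon head 13 mm over flats (two flats face +x and -x), 8 mm high over a flange 18 mm across, at one of the transformer's four corners, underside 14 mm above the foot; the other three heads are down on the foot. z up. The socket is fully on when its mouth is 7 mm below this point (the head's top meets its inner end).
- bite (a joint): How far the screw has cut its thread, in rad of turn: 0 only standing in the hole, 6.28 one full turn. Grows when the screw is turned clockwise, seen from above, under a push of more than 6 to 12 N (it varies); 15 to 20 N is a good push, beyond 28 N the post cracks. It takes about 0.08 N m. Once cut it stays; turning the screw anticlockwise unscrews it.
- spin (a joint): How far the screw has spun idle in its hole without cutting, rad, clockwise positive; 0 at the start. Grows when it is turned with too little push (it then takes a little less, 0.055 to 0.075 N m). Beyond one full turn the hole is stripped.
- post: Moulded plastic post with the standing screw in it; origin at the post's base on the screw's axis, 42.5 mm below the top of the screw's head. The screw cannot be lifted out or tipped; its first turn of thread sinks it hardly at all.
- supply: Bench power supply, cover off, fixed: base 260 x 190 mm, front panel 103 mm high on its -x side, rear panel 48 mm high on its +x side, transformer 66 x 60 mm, top 87 mm above the bench, at x = 35 mm; two capacitors 65 mm high at the front. Origin under the base's centre, on the bench; the screws are at x = -19 and 89 mm, y = -27 and 27 mm.
- rack: Plywood tool rack fixed on the bench, 200 x 56 x 66 mm high, with three upright holes 25 mm across and 62 mm deep in a row along its x axis, at x = -66, 0 and 66 mm; each holds one tool. Origin under its centre on the bench. Which hole holds which tool varies.
- phillips: slim cross-point screwdriver standing in a rack hole: black handle 21 mm across and 70 mm long over a 32 mm collar, thin 6 mm blade. Origin at the blade's tip, z up along it. Not needed.
- slotted: slim flat-blade screwdriver standing in a rack hole, same handle as the other slim one. Origin at the blade's tip, z up along it. Not needed.
- multimeter: yellow hand multimeter lying flat, 180 x 90 x 43 mm; origin under its centre. Not needed.
- electric_driver: blue electric screwdriver lying flat, about 205 x 38 x 44 mm; origin under its middle. Not needed.
- remote: black remote control lying flat, 170 x 45 x 22 mm; origin under its centre. Not needed.
- tape: roll of beige tape lying flat, 84 mm across, 19 mm high; origin under its centre. Not needed.
- flux: clear bottle with white cap, 40 mm across, 85 mm high; origin under its centre. Not needed.
- screw_tray: clear open tray of spare screws, 110 x 80 x 28 mm; origin under its centre. Not needed.
- flex (a joint): How far the screw is pushed down against the springy plastic post, m: 0.000125 per N of push (0.0019 at 15 N); it springs back. The post cracks beyond 0.0035.
There are look-alikes about, which are no part of the job. Leave any brown or red look-alike of the driver alone.

How it is judged:
By the outcome, as a careful person would: the job done as asked, in the order asked, and still so for the second after the job is handed in, with the robot touching nothing.
It also fails if it takes over 72 s, if anything falls off the work surface, if the arm or the gripper's body presses on something with over 40 N, if the wrist force passes 120 N, or if a joint passes its speed limit or range.

## Working session

There is one attempt and no reset: what is moved stays moved. The work goes in short steps, Python scripts to look and compute and a tool call to move; the robot and the scene stay as the last step left them, time stands still between calls to the robot, and variables do not carry over. Pictures are saved under pics/ and viewed, at most 10 in all, crops included, and the job is handed in when it is done.

Besides the shell and the picture viewer there is one more tool, called after ">>>" in YAML: its name, and indented under it one key for each argument. arm_command: Moves the arm, as the interface text tells. Its arguments: {"type":"object","properties":{"deltas":{"type":"array","items":{"type":"number"}},"force":{"type":"number"}},"required":["deltas"]}

```bash
mkdir -p pics; ls; cat > h.py <<'E'
import numpy as np, cv2
from cell import sensors, optics, arm
def cal(n):
    c=optics.calibration(n); K=np.array(c["camera_matrix"]); R=cv2.Rodrigues(np.array(c["rvec"],float))[0]; t=np.array(c["tvec"],float).reshape(3)
    return K,R,t
def ray(c,u,v):
    K,R,t=c; d=R.T@np.linalg.solve(K,[u,v,1.]); return -R.T@t,d
def onz(c,u,v,z):
    o,d=ray(c,u,v); return o+d*(z-o[2])/d[2]
def proj(c,p):
    K,R,t=c; q=K@(R@np.asarray(p,float)+t); return q[:2]/q[2]
E
python3 - <<'E'
from h import *
a=optics.get_image("scene");b=optics.get_image("top")
cv2.imwrite("pics/scene0.png",a);cv2.imwrite("pics/top0.png",b)
s=sensors.observe();print(s, arm.nose_length)
for n in("scene","top"):
    K,R,t=cal(n);print(n,K.round(1).tolist(),(-R.T@t).round(3),R[2].round(3))
E
```

```text
pics
{'clock': 0.1, 'joints': array([-1.33859836,  0.43516749,  0.02496035,  1.57399473, -0.01157235,
        1.1339791 , -0.07510394]), 'dq': array([-1.26703311e-03,  5.85527992e-05,  1.19777089e-03, -2.92162161e-03,
        1.70707862e-04, -8.85604033e-04, -1.18141134e-03]), 'joint_efforts': array([ 1.97304369e-03, -6.69122601e+01,  9.87158194e-01, -3.15149152e+01,
       -6.06235117e-02,  3.72738868e-02,  1.01140643e-04]), 'position': array([0.20525926, 0.58983207, 0.2068189 ]), 'ee_rot': array([-5.23508753e-01, -3.09757838e+00,  2.20156196e-03]), 'force': array([0.07934737, 0.92887958, 0.63677784]), 'ft_torque': array([-0.0005564 , -0.022584  ,  0.01040424]), 'gripper_force': 0.0, 'width': 1.0051039066406386} 0.019
scene [[394.0, 0.0, 258.4], [0.0, 394.0, 195.4], [0.0, 0.0, 1.0]] [ 1.061 -0.81   0.876] [-0.415  0.668 -0.618]
top [[389.4, 0.0, 250.3], [0.0, 389.4, 189.7], [0.0, 0.0, 1.0]] [0.396 0.037 1.112] [ 0.135 -0.001 -0.991]
```

```bash
python3 - <<'E'
import cv2
a=cv2.imread("pics/scene0.png");b=cv2.imread("pics/top0.png")
cv2.imwrite("pics/top0b.png",cv2.resize(b,(800,600),interpolation=cv2.INTER_CUBIC));cv2.imwrite("pics/scene0b.png",cv2.resize(a,(800,600),interpolation=cv2.INTER_CUBIC))
E
```

```text
(no output)
```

View pics/top0b.png

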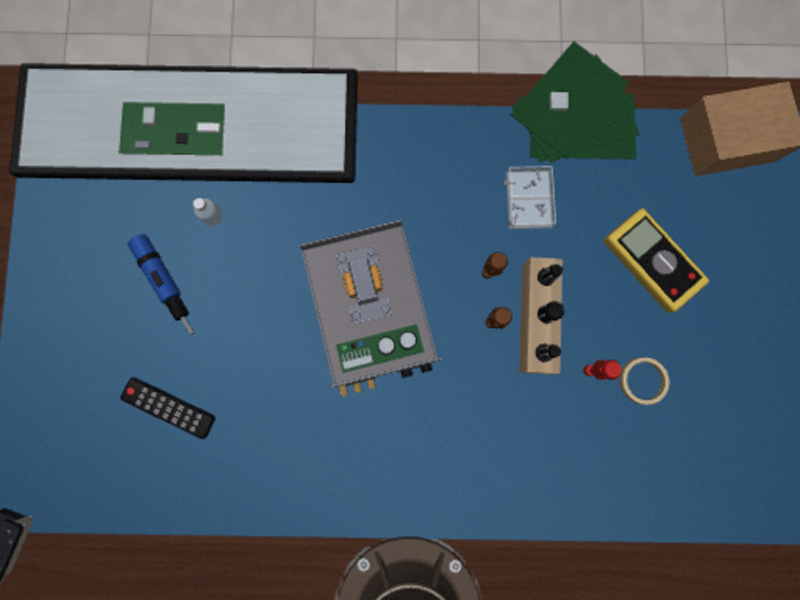

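View pics/scene0b.png

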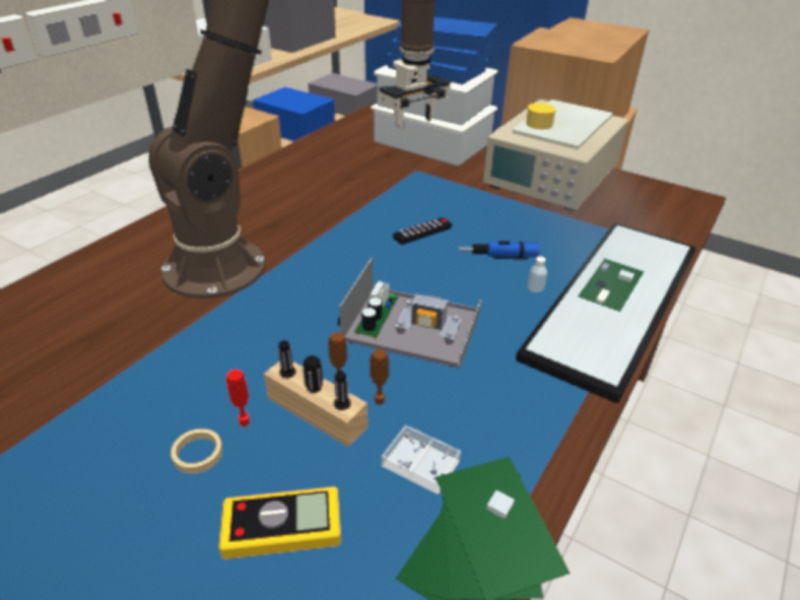

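The top view shows the rack with three black-handled tools. The thickest handle is in the middle hole, at about (550,312)/1.5625. The supply is centred near (370,300)/1.5625, with its transformer at about (362,283). The scene view also shows the middle tool as the stubby one.

```bash
python3 - <<'E'
from h import *
b=cv2.imread("pics/top0.png");c=cal("top");k=1.5625
for n,u,v,z in [("rackTL",527,258,.066),("TR",562,258,.066),("BL",523,373,.066),("BR",560,373,.066),("handtop",553,311,.136),("supTR",402,222,.048),("supTL",302,246,.048),("panR",439,359,.103),("sc1",340,258,.05),("sc2",376,252,.05),("sc3",355,316,.05),("sc4",388,308,.05)]:
    print(n,onz(c,u/k,v/k,z).round(3))
s=cal("scene"); 
print(onz(s,312/k,360/k,.136).round(3))
K,R,t=cal("wrist");p=sensors.observe()
Rt=cv2.Rodrigues(p["ee_rot"])[0]
print("wrist cam in tool",(Rt.T@(-R.T@t-p["position"])).round(3),(Rt.T@R.T).round(2).tolist(),K[0,0],K[:2,2]);print(Rt.round(2))
E
```

```text
rackTL [ 0.61  -0.201  0.066]
TR [ 0.611 -0.263  0.066]
BL [ 0.41  -0.192  0.066]
BR [ 0.411 -0.255  0.066]
handtop [ 0.509 -0.226  0.136]
supTR [0.676 0.018 0.048]
supTL [0.629 0.196 0.048]
panR [ 0.43  -0.045  0.103]
sc1 [0.608 0.127 0.05 ]
sc2 [0.62  0.064 0.05 ]
sc3 [0.505 0.098 0.05 ]
sc4 [0.52  0.041 0.05 ]
[ 0.516 -0.228  0.136]
wrist cam in tool [ 0.076 -0.001 -0.177] [[-0.0, -0.96, -0.28], [1.0, 0.0, -0.0], [0.0, -0.28, 0.96]] 276.40848761193615 [257.24859895 195.02686784]
[[-0.94  0.33 -0.  ]
 [ 0.33  0.94 -0.  ]
 [-0.   -0.   -1.  ]]
```

>>> arm_command:
  deltas: [0, 0, -0.608, 0.36, -0.507, 0, 91, 0, 0, -0.608, 0.36, -0.507, 0, 91, 0, 0, -0.608, 0.36, -0.507, 0, 91, 0, 0, -0.608, 0.36, -0.507, 0, 91, 0, 0, -0.608, 0.36, -0.507, 0, 91, 0, 0, -0.608, 0.36, -0.507, 0, 91, 0, 0, -0.608, 0.36, -0.507, 0, 91, 0, 0, -0.608, 0.36, -0.507, 0, 91, 0, 0, -0.608, 0.36, -0.507, 0, 91, 0, 0, -0.608, 0.36, -0.507, 0, 91, 0, 0, -0.608, 0.36, -0.507, 0, 91, 0, 0, -0.608, 0.36, -0.507, 0, 91, 0, 0, -0.608, 0.36, -0.507, 0, 91, 0, 0, -0.608, 0.36, -0.507, 0, 91, 0, 0, -0.608, 0.36, -0.507, 0, 91, 0, 0, -0.608, 0.36, -0.507, 0, 91]

```text
clock: 1.7
position: [0.5646, 0.0849, 0.2072]
ee_rot: [-1.885, -2.511, 0.0]
force: [0.3, 1.1, 0.3]
width: 0.99
gripper_force: 0.0
```

```bash
python3 - <<'E'
from h import *
s=sensors.observe();print(s["clock"],s["position"],s["joints"].round(2),s["force"])
c=cal("wrist");np.save("c1.npy",np.array(c,dtype=object),allow_pickle=True)
a=optics.get_image("wrist");cv2.imwrite("pics/w1.png",a);cv2.imwrite("pics/w1b.png",cv2.resize(a,(800,600),interpolation=cv2.INTER_CUBIC))
E
```

```text
1.7 [0.56457794 0.08485594 0.20719935] [-0.57  0.36  0.45  1.73 -0.17  1.09  0.21] [0.27369159 1.05826567 0.27135111]Traceback (most recent call last):
  File "<stdin>", line 3, in <module>
ValueError: could not broadcast input array from shape (3,3) into shape (3,)
```

```bash
cat >> h.py <<'E'
import pickle
def snap(name,k=1.5625,crop=None):
    s=sensors.observe();c=cal("wrist");a=optics.get_image("wrist")
    cv2.imwrite(f"pics/{name}.png",a);pickle.dump(c,open(f"{name}.pkl","wb"))
    if crop: a=a[crop[1]:crop[3],crop[0]:crop[2]]
    cv2.imwrite(f"pics/{name}b.png",cv2.resize(a,None,fx=k,fy=k,interpolation=cv2.INTER_CUBIC))
    print(s["clock"],s["position"].round(4),s["joints"].round(2),s["force"].round(1));return c,a
E
python3 -c "
from h import *
snap('w1')"
```

```text
1.7 [0.5646 0.0849 0.2072] [-0.57  0.36  0.45  1.73 -0.17  1.09  0.21] [0.3 1.1 0.3]
```

View pics/w1b.png

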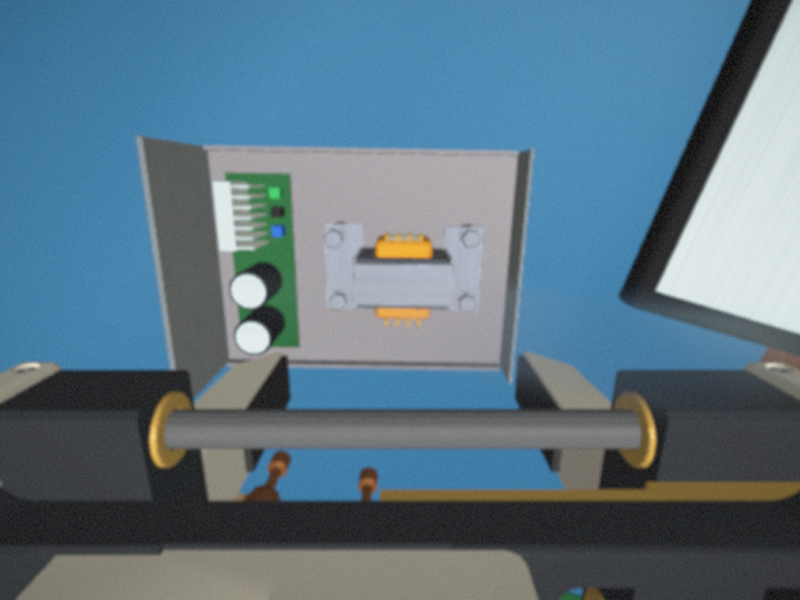

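The wrist view shows the four transformer screw heads at about (335,237), (470,236), (338,299) and (466,301) in the enlarged picture. I'll enlarge them to find the raised one.

```bash
python3 - <<'E'
import cv2
a=cv2.imread("pics/w1.png")[130:208,195:320]
cv2.imwrite("pics/w1c.png",cv2.resize(a,None,fx=6,fy=6,interpolation=cv2.INTER_CUBIC))
E
```

```text
(no output)
```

View pics/w1c.png

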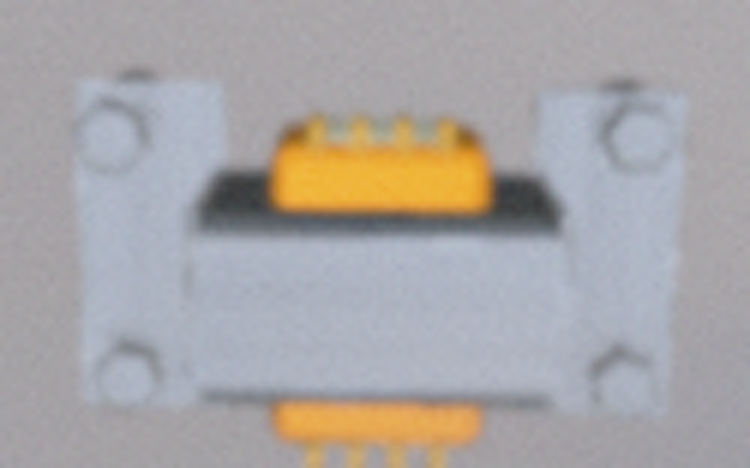

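```bash
cat > fit.py <<'E'
from h import *
from scipy.optimize import least_squares
c=pickle.load(open("w1.pkl","rb"))
px=np.array([(110,138),(640,138),(128,375),(625,380)])/6+[195,130]
L=np.array([(-.019,.027),(.089,.027),(-.019,-.027),(.089,-.027)])
for h in range(4):
    def f(p):
        x,y,th,z=p;ct,st=np.cos(th),np.sin(th);r=[]
        for i in range(4):
            q=np.array([x+ct*L[i,0]-st*L[i,1],y+st*L[i,0]+ct*L[i,1],z+(.014 if i==h else 0)])
            r+=list(proj(c,q)-px[i])
        return np.array(r)
    s=least_squares(f,[.53,.08,.27,.035]);x,y,th,z=s.x
    print(h,s.cost.round(2),s.x.round(4),s.fun.round(1),"head",[x+np.cos(th)*L[h,0]-np.sin(th)*L[h,1],y+np.sin(th)*L[h,0]+np.cos(th)*L[h,1],z+.014])
E
python3 fit.py
```

```text
0 0.37 [0.5314 0.078  0.2687 0.0374] [ 0.2 -0.2 -0.2 -0.5  0.1  0.2 -0.2  0.5] head [np.float64(0.5059274600530538), np.float64(0.09898088394842562), np.float64(0.05138288971169764)]
1 1.31 [0.5305 0.0769 0.2922 0.0373] [ 0.6 -0.7  0.1  0.  -0.2  1.1 -0.5 -0.4] head [np.float64(0.6079943875700898), np.float64(0.12836195130752331), np.float64(0.05129440751307393)]
2 9.26 [0.5315 0.0776 0.2699 0.0334] [ 2.3 -1.8 -0.8 -0.7 -1.   2.7 -0.6 -0.1] head [np.float64(0.5203568512854178), np.float64(0.046519577023373226), np.float64(0.04737867507855262)]
3 6.81 [0.5307 0.0766 0.2907 0.0335] [ 1.1 -0.9 -2.  -1.6  0.2  0.5  0.6  2.1] head [np.float64(0.6236852775106099), np.float64(0.07628391070601734), np.float64(0.04748722120647588)]
```

The top-left screw (supply x=-19, y=+27) fits best as the raised one. I'll take a closer look to confirm it and refine its position.

>>> arm_command:
  deltas: [0, 0, 0, -0.04, -0.035, -0.06, 91, 0, 0, 0, -0.04, -0.035, -0.06, 91, 0, 0, 0, -0.04, -0.035, -0.06, 91, 0, 0, 0, -0.04, -0.035, -0.06, 91]

```text
clock: 2.15
position: [0.525, 0.0494, 0.1477]
ee_rot: [-1.887, -2.511, -0.0]
force: [-0.4, 0.7, 0.0]
width: 0.994
gripper_force: 0.0
```

```bash
python3 -c "
from h import *
c,a=snap('w2')
p=proj(c,[.506,.099,.051]);print(p)
x,y=(p-[60,60]).astype(int);x=max(x,0);y=max(y,0)
print(x,y);a=cv2.imread('pics/w2.png')[y:y+110,x:x+160];cv2.imwrite('pics/w2c.png',cv2.resize(a,None,fx=5,fy=5,interpolation=cv2.INTER_CUBIC))"
```

```text
2.15 [0.525  0.0494 0.1477] [-0.53  0.35  0.44  1.91 -0.19  0.92  0.28] [-0.4  0.7  0. ]
[252.3602745  137.51399885]
192 77
```

View pics/w2c.png

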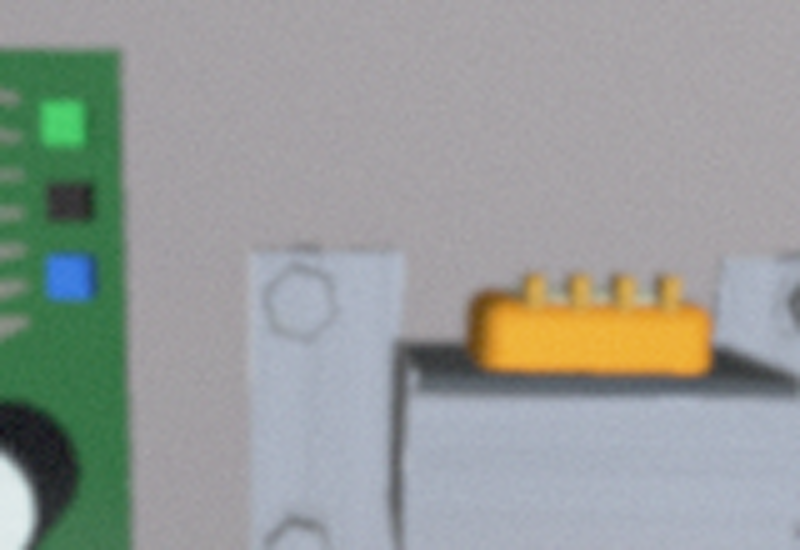

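The close-up shows the hexagonal head at (300,303) in the crop, which is (252,137.6) in the full picture. It was predicted at (252.4,137.5). It looks larger than the lower-left head, so it is the raised one, with flats facing ±x of the supply.

```bash
python3 - <<'E'
from h import *
c1=pickle.load(open("w1.pkl","rb"));c2=pickle.load(open("w2.pkl","rb"))
def tri(obs):
    A=np.zeros((3,3));b=np.zeros(3)
    for c,u,v in obs:
        o,d=ray(c,u,v);d/=np.linalg.norm(d);M=np.eye(3)-np.outer(d,d);A+=M;b+=M@o
    return np.linalg.solve(A,b)
print(tri([(c1,213.3,153),(c2,252,137.6)]))
print(onz(c2,252,137.6,.051),onz(c1,213.3,153,.051))
E
```

```text
[0.50572684 0.09885024 0.05203181]
[0.5056854  0.09882312 0.051     ] [0.50565446 0.09860505 0.051     ]
```

>>> arm_command:
  deltas: [0, 0, 0, 0, 0, 0.09, 91, 0, 0, 0.1, 0, -0.01, 0.1, 91, 0, 0, 0.82, -0.055, -0.276, 0.1, 60, 0, 0, 0.82, -0.055, -0.276, 0.1, 60, 0, 0, 0.82, -0.055, -0.276, 0.1, 60, 0, 0, 0.82, -0.055, -0.276, 0.1, 60, 0, 0, 0.82, -0.055, -0.276, 0.1, 60, 0, 0, 0.82, -0.055, -0.276, 0.1, 60, 0, 0, 0.82, -0.055, -0.276, 0.1, 60, 0, 0, 0.82, -0.055, -0.276, 0.1, 60, 0, 0, 0.82, -0.055, -0.276, 0.1, 60, 0, 0, 0.82, -0.055, -0.276, 0.1, 60, 0, 0, 0.82, -0.055, -0.276, 0.1, 60, 0, 0, 0.82, -0.055, -0.276, 0.1, 60]

```text
clock: 3.6
position: [0.471, -0.2274, 0.2479]
ee_rot: [0.003, 3.141, -0.0]
force: [-0.3, 1.1, -0.1]
width: 0.655
gripper_force: 0.0
```

```bash
python3 -c "
from h import *
c,a=snap('w3')
print(proj(c,[.511,-.227,.136]))"
```

```text
3.6 [ 0.471  -0.2274  0.2479] [ 0.02  0.24  0.41  1.79 -0.1   1.14  2.03] [-0.3  1.1 -0.1]
[258.59230581 220.91949955]
```

View pics/w3b.png

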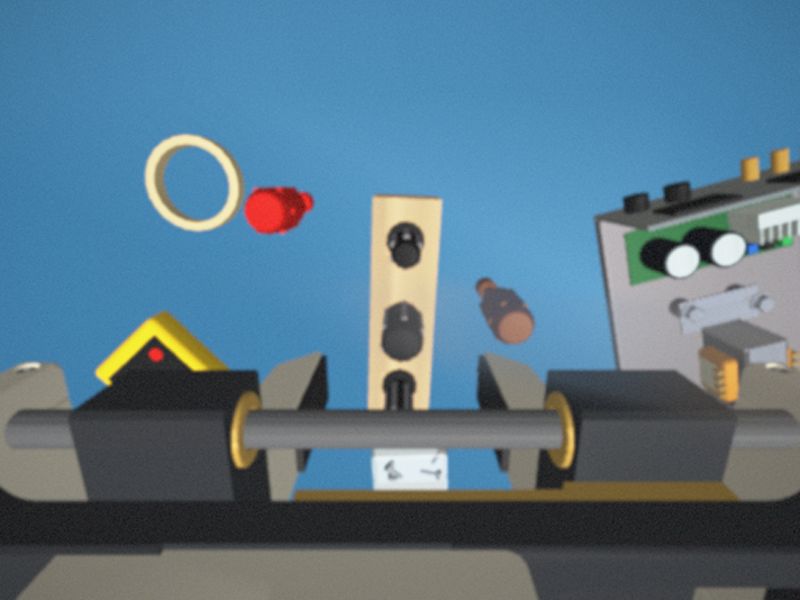

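The middle hole's thick handle shows its top disc at about (402,338) in the enlarged picture. The slim tools are at (405,245) and (398,385), and the brown and red look-alikes stand clear of it. I'll measure with a mask.

```bash
python3 - <<'E'
from h import *
a=cv2.imread("pics/w3.png");c=pickle.load(open("w3.pkl","rb"))
r=a[188:236,238:278].max(2)
m=(r<100).astype(np.uint8)
for row in range(0,48,2): print(row+188,''.join('#' if x<70 else '+' if x<100 else '.' for x in r[row]))
for uv in [(257.3,215),(257.5,217.5)]: print(onz(c,*uv,.136))
# rack long edges: enlarged px on top z=.066
k=1.5625
for u,v in [(373,197),(442,199),(370,345),(434,400),(369,390)]: print(onz(c,u/k,v/k,.066).round(4))
print(onz(c,440/k,199/k,.066),onz(c,436/k,340/k,.066))
E
```

```text
188 ........................................
190 ........................................
192 ........................................
194 ........................................
196 .............+++++++.+++++..............
198 ..........+++++++++++.++++++............
200 .........+++#+++++++.+++++++++..........
202 .........++++++#+++....++++++++.........
204 .........+++#+#++++....++++++++.........
206 .........+++##+#+#+++++++++++++.........
208 ..........+#+++++++++++++++++++.........
210 .........++++++++++++++++++++++.........
212 ........+##++++++++++++++++++++.........
214 .......+##+++++++++++++++++++++.........
216 .......+#+++++++++++++++++++++++........
218 .......#++++++++++++++++++++++++........
220 .......##+++++++++++++++++++++++........
222 .......+#+#++#+++++++++++++++++.........
224 ........+##+++#+++++++++++++++..........
226 ..........++###+#+#++++++++++...........
228 .............+########+++...............
230 ........................................
232 ........................................
234 ........................................
[ 0.50390857 -0.22843635  0.136     ]
[ 0.50689153 -0.22821891  0.136     ]
[ 0.4106 -0.2517  0.066 ]
[ 0.4123 -0.196   0.066 ]
[ 0.5389 -0.2572  0.066 ]
[ 0.5939 -0.199   0.066 ]
[ 0.5835 -0.2591  0.066 ]
[ 0.41232049 -0.19758642  0.066     ] [ 0.53427513 -0.19834448  0.066     ]
```

>>> arm_command:
  deltas: [0, 0, 0, 0.05, 0, -0.02, 60, 0, 0, 0, 0.1, 0, -0.05, 60, 0, 0, 0, 0.114, 0, -0.05, 60, 0, 0, 0, 0.114, 0, -0.05, 60, 0, 0, 0, 0.114, 0, -0.05, 60]

```text
clock: 4.15
position: [0.5842, -0.2276, 0.1971]
ee_rot: [-0.003, -3.14, 0.0]
force: [-0.6, -0.3, 0.7]
width: 0.653
gripper_force: 0.0
```

```bash
python3 -c "
from h import *
c,a=snap('w4')
p=proj(c,[.509,-.227,.136]);print(p);x,y=(p-[60,50]).astype(int);y=max(y,0);print(x,y)
a=cv2.imread('pics/w4.png')[y:y+100,x:x+120];cv2.imwrite('pics/w4c.png',cv2.resize(np.clip(a.astype(float)*1.8,0,255).astype(np.uint8),None,fx=6,fy=6,interpolation=cv2.INTER_CUBIC))"
```

```text
4.15 [ 0.5842 -0.2276  0.1971] [ 0.03  0.46  0.38  1.6  -0.18  1.12  2.02] [-0.6 -0.3  0.7]
[259.08309755 114.43412141]
199 64
```

View pics/w4c.png

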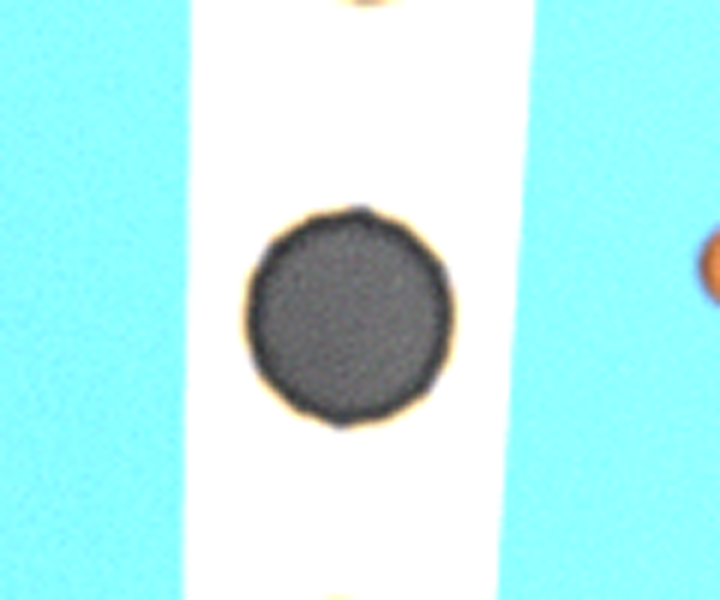

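Looking straight down, the handle is a clean dark disc centred at about (348,317) in the crop, with the rack edges on both sides.

```bash
python3 - <<'E'
from h import *
a=cv2.imread("pics/w4.png");c=pickle.load(open("w4.pkl","rb"))
r=a.max(2)[90:146,232:286];r=cv2.resize(r,None,fx=4,fy=4,interpolation=cv2.INTER_CUBIC)
m=(r<90).astype(np.uint8)
cs=max(cv2.findContours(m,cv2.RETR_EXTERNAL,cv2.CHAIN_APPROX_NONE)[0],key=cv2.contourArea)
(x,y),(w,h),_=cv2.fitEllipse(cs);u,v=(x-1.5)/4+232,(y-1.5)/4+90
print(u,v,w/4,h/4,onz(c,u,v,.136),onz(c,u,v,.13))
e=[]
for v in (70,100,130,160):
    row=a[v].astype(int);ok=np.where((row[:,2]>row[:,0]+20)&(row[:,2]>110))[0];ok=ok[(ok>210)&(ok<300)]
    l,rr=ok.min()-.5,ok.max()+.5;e.append((onz(c,l,v,.066),onz(c,rr,v,.066)))
for p,q in e: print(p.round(4),q.round(4))
E
```

```text
256.77140617370605 116.45651626586914 34.25712966918945 35.49480438232422 [ 0.51060806 -0.2289191   0.136     ] [ 0.51066948 -0.22893567  0.13      ]
[ 0.4654 -0.255   0.066 ] [ 0.4655 -0.1995  0.066 ]
[ 0.4945 -0.2558  0.066 ] [ 0.4947 -0.1998  0.066 ]
[ 0.5254 -0.2577  0.066 ] [ 0.5256 -0.2011  0.066 ]
[ 0.5583 -0.2587  0.066 ] [ 0.5584 -0.2026  0.066 ]
```

>>> arm_command:
  deltas: [0, 0, 0, -0.04, -0.001, 0.01, 60, 0, 0, 0, -0.0736, -0.0013, 0.01, 60, 0, 0, 0, -0.0736, -0.0013, 0, 60, 0, 0, 0, -0.0736, -0.0013, 0, 60, 0, 0, 0, -0.0736, -0.0013, 0, 60]

```text
clock: 4.7
position: [0.5111, -0.2288, 0.1981]
ee_rot: [0.003, 3.141, 0.0]
force: [0.7, -0.3, 0.0]
width: 0.656
gripper_force: 0.0
```

```bash
python3 - <<'E'
from h import *
c=pickle.load(open("w3.pkl","rb"));t=cal("top");k=1.5625
for (a,b) in [((514,326),(499,316)),((262,213),(608,369))]:
    A=np.zeros((3,3));B=np.zeros(3)
    for cc,(u,v) in ((c,a),(t,b)):
        o,d=ray(cc,u/k,v/k);d/=np.linalg.norm(d);M=np.eye(3)-np.outer(d,d);A+=M;B+=M@o
    print(np.linalg.solve(A,B))
s=sensors.observe();print(s["position"],s["force"])
E
```

```text
[ 0.50266621 -0.14307997  0.11581074]
[ 0.42062715 -0.3370071   0.07472477]
[ 0.51112661 -0.22881848  0.19810178] [ 0.71558666 -0.29044421  0.0365853 ]
```

>>> arm_command:
  deltas: [0, 0, 0, -0.0005, 0, -0.04, 60, 0, 0, 0, -0.0005, 0, -0.07, 60, 0, 0, 0, -0.0005, 0, -0.097, 60, 0, 0, 0, -0.0005, 0, -0.097, 60, 0, 0, 0, -0.0005, 0, -0.097, 60, 0, 0, 0, -0.0005, 0, -0.097, 20, 0, 0, 0, -0.0005, 0, -0.097, 20, 0, 0, 0, -0.0005, 0, -0.097, 20, 0, 0, 0, -0.0005, 0, -0.097, 20, 0, 0, 0, -0.0005, 0, -0.097, 20, 0, 0, 0, -0.0005, 0, -0.097, 20]
  force: 40

```text
clock: 5.8
position: [0.5108, -0.229, 0.1011]
ee_rot: [0.003, 3.141, -0.0]
force: [-0.3, 1.8, 5.2]
width: 0.338
gripper_force: 40.0
```

>>> arm_command:
  deltas: [0, 0, 0, 0, 0, 0.04, 20, 0, 0, 0, 0, 0, 0.08, 20, 0, 0, 0, 0, 0, 0.12, 20, 0, 0, 0, 0, 0, 0.15, 20, 0, 0, 0, 0, 0.04, 0.15, 20, 0, 0, 0.1, -0.005, 0.08, 0.15, 20, 0, 0, 0.194, -0.0051, 0.12, 0.15, 20, 0, 0, 0.194, -0.0051, 0.16, 0.15, 20, 0, 0, 0.194, -0.0051, 0.2, 0.15, 20, 0, 0, 0.194, -0.0051, 0.24, 0.15, 20, 0, 0, 0.194, -0.0051, 0.28, 0.15, 20, 0, 0, 0.194, -0.0051, 0.31, 0.15, 20, 0, 0, 0.194, -0.0051, 0.3278, 0.13, 20, 0, 0, 0.194, -0.0051, 0.3278, 0.1, 20, 0, 0, 0.194, -0.0051, 0.3278, 0.08, 20, 0, 0, 0.194, -0.0051, 0.3278, 0.065, 20, 0, 0, 0.194, -0.0051, 0.3278, 0.06, 20, 0, 0, 0.194, -0.0051, 0.3278, 0.06, 20, 0, 0, 0.194, -0.0051, 0.3278, 0.06, 20]

```text
clock: 7.7
position: [0.5056, 0.0988, 0.1612]
ee_rot: [-0.473, 3.105, 0.0]
force: [1.0, 0.2, -1.1]
width: 0.337
gripper_force: 40.0
```

```bash
python3 -c "
from h import *
s=sensors.observe();print({k:np.round(s[k],3) for k in ('position','joints','force','ft_torque','gripper_force')})
c,a=snap('w5')
b=optics.get_image('scene');cv2.imwrite('pics/s5.png',b);q=cal('scene');x,y=(proj(q,[.506,.099,.07])-[50,50]).astype(int);print(x,y,proj(q,[.5057,.0988,.0515]))
cv2.imwrite('pics/s5c.png',cv2.resize(b[y:y+85,x:x+110],None,fx=7,fy=7,interpolation=cv2.INTER_CUBIC))"
```

```text
{'position': array([0.506, 0.099, 0.161]), 'joints': array([-0.426,  0.303,  0.164,  1.91 , -0.061,  0.933,  1.64 ]), 'force': array([ 1.02 ,  0.165, -1.066]), 'ft_torque': array([ 0.063,  0.003, -0.069]), 'gripper_force': np.float64(39.976)}
7.7 [0.5056 0.0988 0.1612] [-0.43  0.3   0.16  1.91 -0.06  0.93  1.64] [ 1.   0.2 -1.1]
210 138 [260.5157609  192.85792321]
```

View pics/s5c.png

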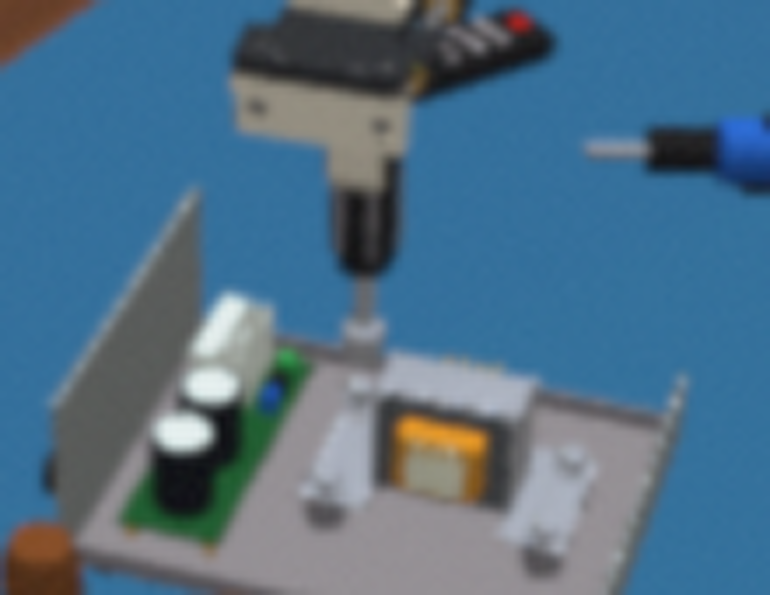

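The socket hangs directly above the raised screw (at about (364,345) in the crop, with the screw under it at (360,385)). I'll go down in small steps and watch the force.

>>> arm_command:
  deltas: [0, 0, 0, 0, 0, -0.01, 20, 0, 0, 0, 0, 0, -0.015, 20, 0, 0, 0, 0, 0, -0.018, 20, 0, 0, 0, 0, 0, -0.02, 20, 0, 0, 0, 0, 0, -0.021, 20, 0, 0, 0, 0, 0, -0.021, 20]

```text
clock: 8.4
position: [0.5051, 0.0987, 0.1394]
ee_rot: [0.474, -3.105, 0.0]
force: [0.1, -1.2, -2.1]
width: 0.338
gripper_force: 40.0
```

```bash
cat > st.py <<'E'
from h import *
s=sensors.observe();print({k:np.round(s[k],4).tolist() for k in ('clock','position','ee_rot','joints','force','ft_torque')})
E
python3 st.py
```

```text
{'clock': 8.4, 'position': [0.5051, 0.0987, 0.1394], 'ee_rot': [0.4737, -3.1054, 0.0002], 'joints': [-0.4223, 0.3285, 0.1606, 1.9359, -0.0667, 0.8825, 1.6458], 'force': [0.0613, -1.1603, -2.135], 'ft_torque': [-0.1013, -0.0761, 0.0219]}
```

>>> arm_command:
  deltas: [0, 0, 0, 0, 0, -0.001, 20, 0, 0, 0, 0, 0, -0.002, 20, 0, 0, 0, 0, 0, -0.003, 20, 0, 0, 0, 0, 0, -0.003, 20, 0, 0, 0, 0, 0, -0.003, 20]

```text
clock: 8.9
position: [0.506, 0.0989, 0.1373]
ee_rot: [-0.474, 3.104, 0.0]
force: [-0.8, -0.6, 6.4]
width: 0.334
gripper_force: 40.0
```

```bash
python3 st.py
```

```text
{'clock': 8.9, 'position': [0.506, 0.0989, 0.1373], 'ee_rot': [-0.4735, 3.1038, 0.0004], 'joints': [-0.4217, 0.3312, 0.1601, 1.9379, -0.0676, 0.8756, 1.6467], 'force': [-0.8326, -0.6302, 6.4332], 'ft_torque': [-0.1483, 0.0263, 0.0465]}
```

>>> arm_command:
  deltas: [0, 0, 0, 0, 0, -0.001, 20, 0, 0, 0, 0, 0, -0.001, 20, 0, 0, 0, 0, 0, -0.001, 20]

```text
clock: 9.2
position: [0.5063, 0.099, 0.1366]
ee_rot: [-0.473, 3.103, 0.001]
force: [0.0, -0.7, 8.3]
width: 0.339
gripper_force: 40.0
```

```bash
python3 st.py
```

```text
{'clock': 9.2, 'position': [0.5063, 0.099, 0.1366], 'ee_rot': [-0.4735, 3.1032, 0.0006], 'joints': [-0.4215, 0.3322, 0.1599, 1.9387, -0.0679, 0.8733, 1.6469], 'force': [0.007, -0.6737, 8.2621], 'ft_torque': [-0.2051, 0.0383, 0.0422]}
```

>>> arm_command:
  deltas: [0, 0, 0, 0, 0, -0.001, 20, 0, 0, 0, 0, 0, -0.0015, 20, 0, 0, 0, 0, 0, -0.0015, 20, 0, 0, 0, 0, 0, -0.0015, 20]

```text
clock: 9.6
position: [0.5065, 0.0991, 0.1353]
ee_rot: [-0.473, 3.103, 0.001]
force: [-0.4, -0.2, 10.5]
width: 0.339
gripper_force: 40.0
```

```bash
python3 st.py
```

```text
{'clock': 9.6, 'position': [0.5065, 0.0991, 0.1353], 'ee_rot': [-0.4734, 3.1027, 0.0008], 'joints': [-0.4212, 0.3338, 0.1596, 1.94, -0.0684, 0.8698, 1.6473], 'force': [-0.4493, -0.2151, 10.5251], 'ft_torque': [-0.2143, 0.0895, 0.0282]}
```

>>> arm_command:
  deltas: [0, 0, 0, 0, 0, -0.001, 20, 0, 0, 0, 0, 0, -0.002, 20, 0, 0, 0, 0, 0, -0.002, 20, 0, 0, 0, 0, 0, -0.002, 20]
  force: 55

```text
clock: 10.0
position: [0.5072, 0.0993, 0.134]
ee_rot: [-0.473, 3.101, 0.001]
force: [-0.1, -1.1, 16.8]
width: 0.337
gripper_force: 55.0
```

```bash
python3 st.py
```

```text
{'clock': 10.0, 'position': [0.5072, 0.0993, 0.134], 'ee_rot': [-0.4731, 3.1014, 0.0012], 'joints': [-0.4208, 0.3357, 0.1593, 1.9413, -0.069, 0.8653, 1.6479], 'force': [-0.0808, -1.1036, 16.8332], 'ft_torque': [-0.2483, 0.241, 0.0215]}
```

>>> arm_command:
  deltas: [0, 0, -0.05, 0, 0, 0, 20, 0, 0, -0.1, 0, 0, 0, 20, 0, 0, -0.15, 0, 0, 0, 20, 0, 0, -0.2, 0, 0, 0, 20, 0, 0, -0.25, 0, 0, 0, 20, 0, 0, -0.3, 0, 0, 0, 20, 0, 0, -0.35, 0, 0, 0, 20]

```text
clock: 10.7
position: [0.5068, 0.0986, 0.1338]
ee_rot: [0.392, 3.114, 0.002]
force: [-1.5, -3.7, 17.0]
width: 0.337
gripper_force: 55.0
```

```bash
python3 st.py
```

```text
{'clock': 10.7, 'position': [0.5068, 0.0986, 0.1338], 'ee_rot': [0.3919, 3.1138, 0.0018], 'joints': [-0.5184, 0.3393, 0.2866, 1.9497, -0.1237, 0.8658, 1.1532], 'force': [-1.5201, -3.6772, 17.033], 'ft_torque': [-0.899, 0.554, 0.067]}
```

>>> arm_command:
  deltas: [0, 0, -0.06, 0, 0, 0, 20, 0, 0, -0.12, 0, 0, 0, 20, 0, 0, -0.18, 0, 0, 0, 20, 0, 0, -0.24, 0, 0, 0, 20, 0, 0, -0.3, 0, 0, 0, 20, 0, 0, -0.36, 0, 0, 0, 20]

```text
clock: 11.3
position: [0.5059, 0.0984, 0.1336]
ee_rot: [1.247, 2.882, 0.002]
force: [-3.7, -2.8, 19.1]
width: 0.331
gripper_force: 55.0
```

```bash
python3 st.py
```

```text
{'clock': 11.3, 'position': [0.5059, 0.0984, 0.1336], 'ee_rot': [1.2468, 2.8823, 0.0017], 'joints': [-0.6203, 0.3485, 0.4213, 1.9584, -0.184, 0.8699, 0.6519], 'force': [-3.7253, -2.822, 19.095], 'ft_torque': [-0.9516, 1.381, 0.0665]}
```

>>> arm_command:
  deltas: [0, 0, -0.07, 0, 0, 0.0005, 20, 0, 0, -0.14, 0, 0, 0.0005, 20, 0, 0, -0.21, 0, 0, 0.0005, 20, 0, 0, -0.28, 0, 0, 0.0005, 20, 0, 0, -0.35, 0, 0, 0.0005, 20, 0, 0, -0.42, 0, 0, 0.0005, 20, 0, 0, -0.49, 0, 0, 0.0005, 20, 0, 0, -0.56, 0, 0, 0.0005, 20, 0, 0, -0.6, 0, 0, 0.0005, 20]

```text
clock: 12.2
position: [0.5049, 0.0996, 0.1336]
ee_rot: [-2.419, -2.002, -0.001]
force: [-6.1, 1.3, 19.9]
width: 0.332
gripper_force: 55.0
```

```bash
python3 st.py
```

```text
{'clock': 12.2, 'position': [0.5049, 0.0996, 0.1336], 'ee_rot': [-2.4186, -2.0023, -0.0013], 'joints': [-0.795, 0.3806, 0.6602, 1.9711, -0.3008, 0.887, -0.1646], 'force': [-6.103, 1.2759, 19.8881], 'ft_torque': [0.2975, 1.9827, 0.1172]}
```

>>> arm_command:
  deltas: [0, 0, -0.07, -0.0005, 0.0002, 0.0005, 20, 0, 0, -0.14, -0.001, 0.0004, 0.001, 20, 0, 0, -0.21, -0.0015, 0.0005, 0.001, 20, 0, 0, -0.28, -0.0015, 0.0005, 0.001, 20, 0, 0, -0.35, -0.0015, 0.0005, 0.001, 20, 0, 0, -0.42, -0.0015, 0.0005, 0.001, 20, 0, 0, -0.49, -0.0015, 0.0005, 0.001, 20, 0, 0, -0.56, -0.0015, 0.0005, 0.001, 20, 0, 0, -0.6, -0.0015, 0.0005, 0.001, 20]

```text
clock: 13.1
position: [0.5046, 0.1007, 0.1346]
ee_rot: [-3.064, -0.687, -0.003]
force: [-0.8, 2.2, 13.1]
width: 0.333
gripper_force: 55.0
```

```bash
python3 st.py
```

```text
{'clock': 13.1, 'position': [0.5046, 0.1007, 0.1346], 'ee_rot': [-3.0637, -0.6867, -0.0033], 'joints': [-0.9697, 0.4462, 0.9239, 1.9835, -0.4482, 0.926, -0.9452], 'force': [-0.7542, 2.2369, 13.0689], 'ft_torque': [0.8932, 0.7721, 0.1064]}
```

>>> arm_command:
  deltas: [0, 0, -0.07, 0, 0.0003, -0.0005, 20, 0, 0, -0.14, 0, 0.0005, -0.0007, 20, 0, 0, -0.21, 0, 0.0005, -0.0007, 20, 0, 0, -0.28, 0, 0.0005, -0.0007, 20, 0, 0, -0.35, 0, 0.0005, -0.0007, 20, 0, 0, -0.42, 0, 0.0005, -0.0007, 20]

```text
clock: 13.7
position: [0.5055, 0.1008, 0.1343]
ee_rot: [-3.12, 0.343, -0.005]
force: [0.7, 2.1, 14.9]
width: 0.334
gripper_force: 55.0
```

```bash
python3 st.py
```

```text
{'clock': 13.7, 'position': [0.5055, 0.1008, 0.1343], 'ee_rot': [-3.1203, 0.3432, -0.0049], 'joints': [-1.0709, 0.5297, 1.1142, 1.9889, -0.5798, 0.9811, -1.46], 'force': [0.7288, 2.1231, 14.8674], 'ft_torque': [0.5847, 0.1814, 0.0828]}
```

>>> arm_command:
  deltas: [0, 0, 0, 0, -0.0005, 0.001, 20, 0, 0, 0, 0, -0.0007, 0.002, 20, 0, 0, 0, 0, -0.0007, 0.0024, 20, 0, 0, 0, 0, -0.0007, 0.0024, 20]

```text
clock: 14.1
position: [0.5046, 0.1005, 0.1359]
ee_rot: [-3.121, 0.336, -0.002]
force: [0.4, 3.3, 6.3]
width: 0.333
gripper_force: 55.0
```

```bash
python3 st.py
```

```text
{'clock': 14.1, 'position': [0.5046, 0.1005, 0.1359], 'ee_rot': [-3.1213, 0.336, -0.0023], 'joints': [-1.0723, 0.5266, 1.1156, 1.9878, -0.5753, 0.9849, -1.4585], 'force': [0.4422, 3.3234, 6.2782], 'ft_torque': [1.0155, 0.0382, -0.0042]}
```

>>> arm_command:
  deltas: [0, 0, 0, 0, 0.0008, 0.001, 20, 0, 0, 0, 0, 0.0008, 0.002, 20, 0, 0, 0, 0, 0.0008, 0.002, 20, 0, 0, 0, 0, 0.0008, 0.002, 60, 0, 0, 0, 0, 0.0008, 0.002, 60, 0, 0, 0, 0, 0.0008, 0.002, 60, 0, 0, 0, 0, 0.0008, 0.002, 60, 0, 0, 0, 0, 0.0008, 0.002, 60]

```text
clock: 14.9
position: [0.5036, 0.0996, 0.1372]
ee_rot: [3.123, -0.338, -0.0]
force: [-0.3, -0.7, 0.7]
width: 0.65
gripper_force: 0.0
```

```bash
python3 st.py; python3 - <<'E'
from h import *
c,a=snap('w6')
b=optics.get_image('scene');cv2.imwrite('pics/s6.png',b)
E
```

```text
{'clock': 14.9, 'position': [0.5036, 0.0996, 0.1372], 'ee_rot': [3.123, -0.3383, -0.0002], 'joints': [-1.0754, 0.5255, 1.1197, 1.9871, -0.5706, 0.9887, -1.4624], 'force': [-0.3422, -0.7, 0.7031], 'ft_torque': [-0.058, 0.2113, 0.0273]}
14.9 [0.5036 0.0996 0.1372] [-1.08  0.53  1.12  1.99 -0.57  0.99 -1.46] [-0.3 -0.7  0.7]
```

>>> arm_command:
  deltas: [0, 0, 0.09, 0.002, -0.0006, 0, 60, 0, 0, 0.18, 0.002, -0.0006, 0, 60, 0, 0, 0.27, 0.002, -0.0006, 0, 60, 0, 0, 0.36, 0.002, -0.0006, 0, 60, 0, 0, 0.45, 0.002, -0.0006, 0, 60, 0, 0, 0.54, 0.002, -0.0006, 0, 60, 0, 0, 0.63, 0.002, -0.0006, 0, 60, 0, 0, 0.72, 0.002, -0.0006, 0, 60, 0, 0, 0.81, 0.002, -0.0006, 0, 60, 0, 0, 0.9, 0.002, -0.0006, 0, 60, 0, 0, 0.98, 0.002, -0.0006, 0, 60]

```text
clock: 16.1
position: [0.5057, 0.0991, 0.1373]
ee_rot: [2.473, 1.938, 0.0]
force: [-0.7, -0.5, 0.5]
width: 0.65
gripper_force: 0.0
```

>>> arm_command:
  deltas: [0, 0, 0.09, 0, 0, 0, 60, 0, 0, 0.18, 0, 0, 0, 60, 0, 0, 0.27, 0, 0, 0, 60, 0, 0, 0.36, 0, 0, 0, 60, 0, 0, 0.45, 0, 0, 0, 60, 0, 0, 0.54, 0, 0, 0, 60, 0, 0, 0.63, 0, 0, 0, 60, 0, 0, 0.72, 0, 0, 0, 60, 0, 0, 0.81, 0, 0, 0, 60, 0, 0, 0.9, 0, 0, 0, 60, 0, 0, 0.98, 0, 0, 0, 60, 0, 0, 0.98, 0, 0, 0, 60]

```text
clock: 17.3
position: [0.5057, 0.099, 0.1373]
ee_rot: [-0.433, -3.112, -0.0]
force: [-0.2, 0.2, -1.0]
width: 0.655
gripper_force: 0.0
```

```bash
python3 st.py; python3 - <<'E'
from h import *
b=cv2.imread('pics/s6.png');q=cal('scene');x,y=(proj(q,[.506,.099,.07])-[50,50]).astype(int)
A=b[y:y+85,x:x+110]
cv2.imwrite('pics/s6c.png',cv2.resize(A,None,fx=7,fy=7,interpolation=cv2.INTER_CUBIC))
E
```

```text
{'clock': 17.3, 'position': [0.5057, 0.099, 0.1373], 'ee_rot': [-0.4334, -3.1115, -0.0001], 'joints': [-0.5222, 0.3356, 0.2901, 1.9451, -0.1228, 0.8776, 1.1252], 'force': [-0.1973, 0.2221, -1.0313], 'ft_torque': [0.0179, -0.0151, 0.0239]}
```

View pics/s6c.png

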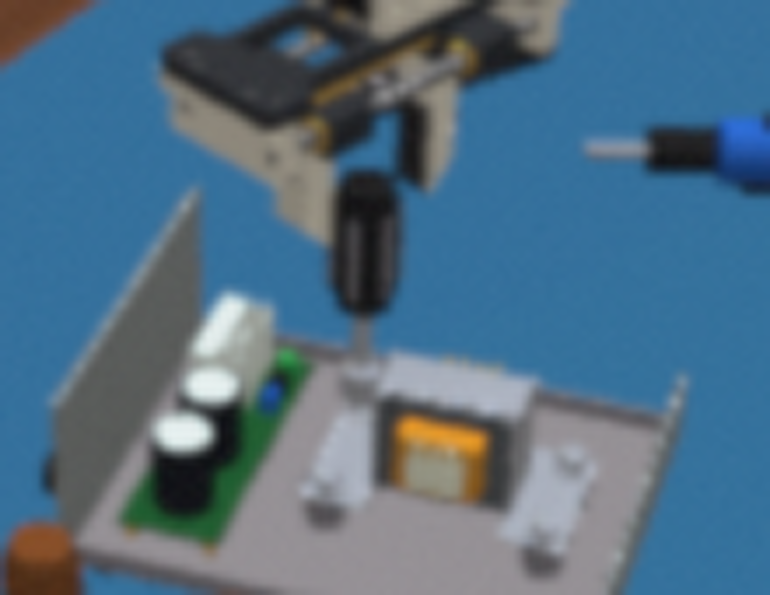

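The driver stands upright and seated on the screw at (362,240–390 in the crop). The fingers are open around it. I'll regrip and push again.

>>> arm_command:
  deltas: [0, 0, 0, 0, 0, 0, 20, 0, 0, 0, 0, 0, 0, 20, 0, 0, 0, 0, 0, 0, 20, 0, 0, 0, 0, 0, 0, 20, 0, 0, 0, 0, 0, 0, 20, 0, 0, 0, 0, 0, -0.001, 20, 0, 0, 0, 0, 0, -0.002, 20, 0, 0, 0, 0, 0, -0.003, 20, 0, 0, 0, 0, 0, -0.003, 20]
  force: 55

```text
clock: 18.2
position: [0.5068, 0.0994, 0.1352]
ee_rot: [0.436, 3.109, 0.001]
force: [-1.0, -1.0, 10.9]
width: 0.33
gripper_force: 55.0
```

```bash
python3 st.py
```

```text
{'clock': 18.2, 'position': [0.5068, 0.0994, 0.1352], 'ee_rot': [0.436, 3.1091, 0.0014], 'joints': [-0.5223, 0.3386, 0.2903, 1.947, -0.1247, 0.8707, 1.1248], 'force': [-0.9662, -0.9555, 10.9405], 'ft_torque': [-0.1854, 0.2534, 0.0287]}
```

>>> arm_command:
  deltas: [0, 0, 0, 0, 0, -0.001, 20, 0, 0, 0, -0.0003, 0, -0.0018, 20, 0, 0, 0, -0.0005, 0, -0.0018, 20, 0, 0, 0, -0.0005, 0, -0.0018, 20]

```text
clock: 18.6
position: [0.5071, 0.0994, 0.1342]
ee_rot: [0.436, 3.107, 0.003]
force: [-1.0, -1.5, 17.8]
width: 0.332
gripper_force: 55.0
```

```bash
python3 st.py
```

```text
{'clock': 18.6, 'position': [0.5071, 0.0994, 0.1342], 'ee_rot': [0.4361, 3.1075, 0.0025], 'joints': [-0.522, 0.3393, 0.29, 1.949, -0.1254, 0.8664, 1.1253], 'force': [-1.0491, -1.4594, 17.7784], 'ft_torque': [-0.3369, 0.3917, -0.0433]}
```

>>> arm_command:
  deltas: [0, 0, -0.07, 0, 0, 0, 20, 0, 0, -0.14, 0, 0, 0, 20, 0, 0, -0.21, 0, 0, 0, 20, 0, 0, -0.28, 0, 0, 0, 20, 0, 0, -0.35, 0, 0, 0, 20, 0, 0, -0.42, 0, 0, 0, 20, 0, 0, -0.49, 0, 0, 0, 20, 0, 0, -0.5, 0, 0, 0, 20]

```text
clock: 19.4
position: [0.5062, 0.0992, 0.1339]
ee_rot: [1.598, 2.703, 0.002]
force: [-3.4, -0.7, 19.2]
width: 0.334
gripper_force: 55.1
```

```bash
python3 st.py
```

```text
{'clock': 19.4, 'position': [0.5062, 0.0992, 0.1339], 'ee_rot': [1.5984, 2.703, 0.0025], 'joints': [-0.665, 0.3542, 0.4798, 1.9608, -0.2108, 0.8728, 0.4281], 'force': [-3.3616, -0.6729, 19.1742], 'ft_torque': [-0.5923, 1.1621, 0.0971]}
```

>>> arm_command:
  deltas: [0, 0, -0.07, -0.0004, 0, 0.0004, 20, 0, 0, -0.14, -0.0008, 0, 0.0005, 20, 0, 0, -0.21, -0.001, 0, 0.0005, 20, 0, 0, -0.28, -0.001, 0, 0.0005, 20, 0, 0, -0.35, -0.001, 0, 0.0005, 20, 0, 0, -0.42, -0.001, 0, 0.0005, 20, 0, 0, -0.49, -0.001, 0, 0.0005, 20, 0, 0, -0.56, -0.001, 0, 0.0005, 20, 0, 0, -0.6, -0.001, 0, 0.0005, 20]

```text
clock: 20.3
position: [0.5052, 0.0998, 0.1342]
ee_rot: [-2.652, -1.684, -0.004]
force: [-2.2, 0.5, 16.3]
width: 0.334
gripper_force: 55.0
```

```bash
python3 st.py
```

```text
{'clock': 20.3, 'position': [0.5052, 0.0998, 0.1342], 'ee_rot': [-2.6522, -1.6836, -0.0038], 'joints': [-0.8408, 0.3917, 0.7247, 1.9749, -0.3325, 0.8922, -0.3817], 'force': [-2.1967, 0.5385, 16.2506], 'ft_torque': [0.15, 1.0198, 0.1262]}
```

>>> arm_command:
  deltas: [0, 0, -0.07, -0.0003, 0, 0, 20, 0, 0, -0.14, -0.0005, 0, 0, 20, 0, 0, -0.21, -0.0005, 0, 0, 20, 0, 0, -0.28, -0.0005, 0, 0, 20, 0, 0, -0.35, -0.0005, 0, 0, 20, 0, 0, -0.42, -0.0005, 0, 0, 20, 0, 0, -0.49, -0.0005, 0, -0.0002, 20, 0, 0, -0.56, -0.0005, 0, -0.0003, 20, 0, 0, -0.6, -0.0005, 0, -0.0004, 20]

```text
clock: 21.2
position: [0.5055, 0.0999, 0.134]
ee_rot: [-3.126, -0.296, -0.005]
force: [-1.1, 1.3, 17.6]
width: 0.339
gripper_force: 55.0
```

```bash
python3 st.py
```

```text
{'clock': 21.2, 'position': [0.5055, 0.0999, 0.134], 'ee_rot': [-3.1264, -0.2963, -0.0053], 'joints': [-1.0072, 0.4731, 0.9919, 1.986, -0.4934, 0.9404, -1.1459], 'force': [-1.1283, 1.2591, 17.6256], 'ft_torque': [0.4447, 0.5596, 0.0493]}
```

>>> arm_command:
  deltas: [0, 0, -0.07, 0, 0, 0, 20, 0, 0, -0.14, 0, 0, 0, 20, 0, 0, -0.21, 0, 0, 0, 20, 0, 0, -0.28, 0, 0, 0, 20, 0, 0, -0.33, 0, 0, 0, 20, 0, 0, -0.33, 0, 0, 0, 20]

```text
clock: 21.8
position: [0.5057, 0.0996, 0.134]
ee_rot: [-3.098, 0.513, -0.005]
force: [-0.6, 1.4, 18.0]
width: 0.335
gripper_force: 55.0
```

```bash
python3 st.py
```

```text
{'clock': 21.8, 'position': [0.5057, 0.0996, 0.134], 'ee_rot': [-3.0982, 0.5128, -0.0053], 'joints': [-1.0818, 0.5449, 1.1415, 1.99, -0.5992, 0.9912, -1.5454], 'force': [-0.6307, 1.358, 18.0007], 'ft_torque': [0.4494, 0.3597, 0.1092]}
```

>>> arm_command:
  deltas: [0, 0, 0, 0, 0, 0.003, 20, 0, 0, 0, 0, 0, 0.006, 20, 0, 0, 0, 0, 0, 0.012, 20, 0, 0, 0, 0, 0, 0.03, 20, 0, 0, 0, 0, 0, 0.06, 20, 0, 0, 0, 0, 0, 0.1, 20, 0, 0, 0, 0, 0, 0.115, 20, 0, 0, 0, 0, 0, 0.115, 20]

```text
clock: 22.6
position: [0.5048, 0.0992, 0.2493]
ee_rot: [-3.098, 0.508, -0.004]
force: [1.3, -0.5, -2.1]
width: 0.338
gripper_force: 55.0
```

```bash
python3 st.py
```

```text
{'clock': 22.6, 'position': [0.5048, 0.0992, 0.2493], 'ee_rot': [-3.0982, 0.5084, -0.0044], 'joints': [-1.2033, 0.4, 1.2636, 1.839, -0.4109, 1.2024, -1.7059], 'force': [1.3174, -0.4628, -2.0633], 'ft_torque': [0.0168, 0.1443, -0.0301]}
```

>>> arm_command:
  deltas: [0, 0, 0.06, 0, 0, 0, 20, 0, 0, 0.12, 0, -0.02, 0, 20, 0, 0, 0.19, 0, -0.05, 0, 20, 0, 0, 0.19, 0.003, -0.09, 0, 20, 0, 0, 0.19, 0.0058, -0.13, 0, 20, 0, 0, 0.19, 0.0058, -0.17, 0, 20, 0, 0, 0.19, 0.0058, -0.21, 0, 20, 0, 0, 0.19, 0.0058, -0.25, 0, 20, 0, 0, 0.19, 0.0058, -0.29, 0, 20, 0, 0, 0.19, 0.0058, -0.32, 0, 20, 0, 0, 0.19, 0.0058, -0.3281, 0, 20, 0, 0, 0.19, 0.0058, -0.3281, 0, 20, 0, 0, 0.19, 0.0058, -0.3281, 0, 20]

```text
clock: 23.9
position: [0.5093, -0.2273, 0.2464]
ee_rot: [-3.14, 0.041, 0.003]
force: [0.1, 0.3, -0.9]
width: 0.333
gripper_force: 55.0
```

```bash
python3 st.py; python3 - <<'E'
from h import *
b=optics.get_image('scene');cv2.imwrite('pics/s7.png',b);q=cal('scene');x,y=(proj(q,[.51,-.229,.12])-[55,40]).astype(int)
A=b[y:y+85,x:x+110]
cv2.imwrite('pics/s7c.png',cv2.resize(A,None,fx=7,fy=7,interpolation=cv2.INTER_CUBIC));print(x,y)
t=optics.get_image('top');cv2.imwrite('pics/t7.png',t)
s=cv2.imread('pics/scene0.png');g=cal('scene')
E
```

```text
{'clock': 23.9, 'position': [0.5093, -0.2273, 0.2464], 'ee_rot': [-3.1401, 0.041, 0.0026], 'joints': [-0.4175, 0.4326, 1.0724, 1.7359, -0.4032, 1.2185, -0.8367], 'force': [0.1244, 0.3385, -0.9282], 'ft_torque': [-0.0274, 0.1636, 0.0154]}
143 193
```

>>> arm_command:
  deltas: [0, 0, 0, 0.001, -0.0013, -0.03, 20, 0, 0, 0, 0.001, -0.0013, -0.06, 20, 0, 0, 0, 0.001, -0.0013, -0.075, 20, 0, 0, 0, 0.001, -0.0013, -0.08, 20, 0, 0, 0, 0.001, -0.0013, -0.085, 20, 0, 0, 0, 0.001, -0.0013, -0.09, 20, 0, 0, 0, 0.001, -0.0013, -0.095, 20, 0, 0, 0, 0.001, -0.0013, -0.095, 20]

```text
clock: 24.8
position: [0.5121, -0.2304, 0.1544]
ee_rot: [-3.141, 0.042, -0.006]
force: [-0.0, 1.9, 0.2]
width: 0.335
gripper_force: 55.0
```

```bash
python3 st.py
```

```text
{'clock': 24.8, 'position': [0.5121, -0.2304, 0.1544], 'ee_rot': [-3.1411, 0.042, -0.0059], 'joints': [-0.3421, 0.5271, 0.9872, 1.8536, -0.5122, 1.0364, -0.7437], 'force': [-0.0061, 1.8974, 0.2116], 'ft_torque': [0.5444, 0.4544, 0.0331]}
```

>>> arm_command:
  deltas: [0, 0, 0, 0, 0, 0, 20, 0, 0, 0, 0, 0, 0, 20, 0, 0, 0, 0, 0, 0, 20]

```text
clock: 25.1
position: [0.5105, -0.2298, 0.1525]
ee_rot: [-3.141, 0.042, 0.0]
force: [-0.6, 2.2, 0.5]
width: 0.331
gripper_force: 55.0
```

```bash
python3 st.py
```

```text
{'clock': 25.1, 'position': [0.5105, -0.2298, 0.1525], 'ee_rot': [-3.1409, 0.0421, 0.0], 'joints': [-0.342, 0.5289, 0.986, 1.8565, -0.5116, 1.0353, -0.7439], 'force': [-0.6139, 2.2198, 0.503], 'ft_torque': [0.6668, 0.2022, 0.0427]}
```

>>> arm_command:
  deltas: [0, 0, 0, 0, 0.001, 0, 20, 0, 0, 0, 0, 0.0015, -0.008, 20, 0, 0, 0, 0, 0.0015, -0.016, 20, 0, 0, 0, 0, 0.0015, -0.016, 20, 0, 0, 0, 0, 0.0015, -0.016, 20]

```text
clock: 25.6
position: [0.5102, -0.2288, 0.1361]
ee_rot: [3.141, -0.043, -0.001]
force: [-1.1, 0.1, -0.3]
width: 0.335
gripper_force: 55.0
```

```bash
python3 st.py
```

```text
{'clock': 25.6, 'position': [0.5102, -0.2288, 0.1361], 'ee_rot': [3.141, -0.043, -0.0012], 'joints': [-0.331, 0.5468, 0.9687, 1.8756, -0.532, 1.0039, -0.7293], 'force': [-1.1325, 0.0534, -0.2702], 'ft_torque': [-0.0759, 0.1258, -0.034]}
```

Free in the hole. I'll go down to just above the seat and check.

>>> arm_command:
  deltas: [0, 0, 0, 0, 0, -0.01, 20, 0, 0, 0, 0, 0, -0.02, 20, 0, 0, 0, 0, 0, -0.028, 20, 0, 0, 0, 0, 0, -0.031, 20, 0, 0, 0, 0, 0, -0.031, 20, 0, 0, 0, 0, 0, -0.031, 20]

```text
clock: 26.2
position: [0.5105, -0.2288, 0.1056]
ee_rot: [3.141, -0.043, 0.0]
force: [0.2, 0.3, -0.9]
width: 0.332
gripper_force: 55.0
```

```bash
python3 st.py
```

```text
{'clock': 26.2, 'position': [0.5105, -0.2288, 0.1056], 'ee_rot': [3.141, -0.0427, 0.0], 'joints': [-0.3029, 0.5821, 0.9315, 1.9058, -0.5747, 0.9464, -0.6955], 'force': [0.1526, 0.2747, -0.8657], 'ft_torque': [0.0185, 0.2783, -0.0136]}
```

>>> arm_command:
  deltas: [0, 0, 0, 0, 0, -0.001, 20, 0, 0, 0, 0, 0, -0.002, 20, 0, 0, 0, 0, 0, -0.003, 20, 0, 0, 0, 0, 0, -0.003, 20]

```text
clock: 26.6
position: [0.5105, -0.2285, 0.1025]
ee_rot: [3.141, -0.042, -0.0]
force: [-0.3, -0.7, -0.4]
width: 0.334
gripper_force: 55.0
```

```bash
python3 st.py
```

```text
{'clock': 26.6, 'position': [0.5105, -0.2285, 0.1025], 'ee_rot': [3.1413, -0.0422, -0.0], 'joints': [-0.3002, 0.5856, 0.9273, 1.9089, -0.5792, 0.9406, -0.692], 'force': [-0.2961, -0.7229, -0.3731], 'ft_torque': [-0.0778, 0.1983, -0.014]}
```

>>> arm_command:
  deltas: [0, 0, 0, 0, 0, -0.001, 20, 0, 0, 0, 0, 0, -0.002, 20, 0, 0, 0, 0, 0, -0.002, 20, 0, 0, 0, 0, 0, -0.002, 20]

```text
clock: 27.0
position: [0.5107, -0.2287, 0.1012]
ee_rot: [-3.141, 0.043, -0.001]
force: [-2.7, 1.5, 8.4]
width: 0.339
gripper_force: 55.0
```

```bash
python3 st.py
```

```text
{'clock': 27.0, 'position': [0.5107, -0.2287, 0.1012], 'ee_rot': [-3.141, 0.0426, -0.0013], 'joints': [-0.2983, 0.5871, 0.9256, 1.91, -0.5819, 0.938, -0.6898], 'force': [-2.67, 1.4628, 8.3869], 'ft_torque': [0.3932, 0.7385, -0.0042]}
```

Seated at z=0.101, the same as at pickup. I'll release and lift clear.

>>> arm_command:
  deltas: [0, 0, 0, 0, 0, 0.001, 20, 0, 0, 0, 0, 0, 0.001, 20, 0, 0, 0, 0, 0, 0.001, 60, 0, 0, 0, 0, 0, 0.001, 60, 0, 0, 0, 0, 0, 0.001, 60, 0, 0, 0, 0, 0, 0.001, 60, 0, 0, 0, 0, 0, 0.001, 60, 0, 0, 0, 0, 0, 0.03, 60, 0, 0, 0, 0, 0, 0.07, 60, 0, 0, 0, 0, 0, 0.11, 60, 0, 0, 0, 0, 0, 0.16, 60, 0, 0, 0, -0.05, 0, 0.2, 60, 0, 0, 0, -0.09, 0, 0.2, 60, 0, 0, 0, -0.09, 0, 0.2, 60, 0, 0, 0, -0.09, 0, 0.2, 60]

```text
clock: 28.5
position: [0.42, -0.2282, 0.3011]
ee_rot: [-3.138, 0.042, -0.004]
force: [0.7, 0.8, -0.1]
width: 0.65
gripper_force: 0.0
```

```bash
python3 - <<'E'
from h import *
c,a=snap('w8')
b=optics.get_image('scene');cv2.imwrite('pics/s8.png',b)
q=cal('scene');x,y=(proj(q,[.51,-.229,.1])-[50,45]).astype(int)
f=cv2.resize(b[y:y+90,x:x+100],None,fx=4,fy=4,interpolation=cv2.INTER_CUBIC)
g=cv2.resize(cv2.imread('pics/scene0.png')[y:y+90,x:x+100],None,fx=4,fy=4,interpolation=cv2.INTER_CUBIC)
cv2.imwrite('pics/f8.png',np.hstack([g,f]))
E
```

```text
28.5 [ 0.42   -0.2282  0.3011] [-0.62  0.18  1.22  1.83 -0.19  1.26 -0.95] [ 0.7  0.8 -0.1]
```

View pics/f8.png

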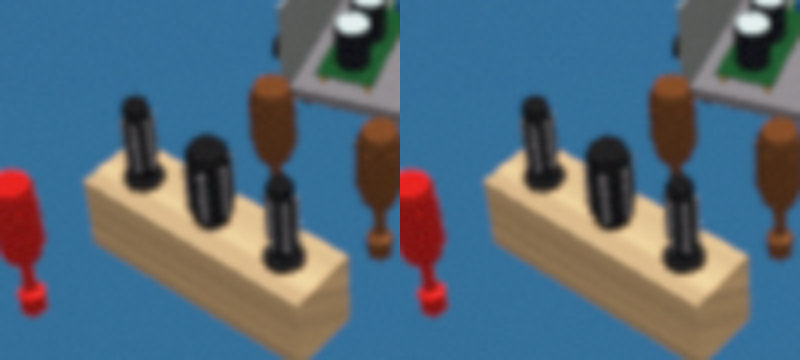

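Before (left) and after (right) look identical. The driver stands upright and fully down at (610,180), and its neighbours haven't moved. Handing in.

```bash
python3 -c "
from cell import arm
print(arm.sign_off())"
```

```text
the job is handed in; nothing more can be done
None
```

I handed the job in: the raised screw was driven about 390° clockwise by tool rotation under a 13–20 N push, and the nut driver is back upright and fully down in its rack hole. The thread cut itself was not measured; it is inferred from that turn and push.

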